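# Move the bird box front to the other fold-down hook and fold the empty hook away

## Task

The front panel of the bird box hangs by its entrance hole on one of the two fold-down hooks. Flip the other hook down and press its end down firmly until you feel its rubber stop give a little, without crushing it; then hang the panel squarely on that hook instead, and fold the emptied hook up flat again, against its upright. Leave everything else on the bench where it is.

Things in the scene. Friction and masses are not known exactly. Their poses are not given: they have to be found in the camera images.
- post_a: The upright whose hook is unfolded and carries the panel at the start: pine upright 70 wide (local y) x 40 thick (x), top at 235 mm, on an 18 mm foot 110 (x) x 120 (y), fixed to the bench. Origin on the bench under the upright's axis, z up; its hook is on the local -x face, hinge at local (-48, 0, 158) mm. Both uprights look alike; either may stand left or right.
- post_b: The upright whose hook is folded up at the start, alike: pine upright 70 wide (local y) x 40 thick (x), top at 235 mm, on an 18 mm foot 110 (x) x 120 (y), fixed to the bench. Origin on the bench under the upright's axis, z up; its hook is on the local -x face, hinge at local (-48, 0, 158) mm.
- hook_a (a joint): Hinge of post_a's hook, rad: 0 folded flat (upright, at its stop), 1.571 unfolded (level, on its stop). It is stiff (about 0.15 N m, so 1.5 N at the arm's end) and stays wherever it is left.
- hook_b (a joint): Hinge of post_b's hook; same meaning and stiffness; starts at 0 to 0.3.
- stop_b (a joint): How far the rubber stop of post_b's hook has given, rad, about the same hinge line: 0 at rest; springs back. It moves only when the arm, down on its stop, is pressed: none below 2.5 N at the arm's end, then about 0.01 rad (1.2 mm) per N: 6 N gives 0.03, 10 N 0.08, 15 N 0.13; over 0.2 rad (about 20 N) it counts as crushed.
- stop_a (a joint): The same for post_a's hook.
- hinge_a (a point): Middle of the hinge line (along local y) of post_a's hook, a steel arm 115 long from the hinge, 14 wide, 12 thick, with a lip at its end (10 mm high, the last 6 mm). Folded, the arm stands straight up (end at 273 mm, 38 mm above the upright's top, 22 mm clear of its face, lip towards it); unfolded, it is level, points to the post's local -x, lip up, its upper face at 164 mm.
- hinge_b (a point): The same for post_b's hook. Folded, the arm stands straight up (end at 273 mm, 38 mm above the upright's top, 22 mm clear of its face, lip towards it); unfolded, it is level, points to the post's local -x, lip up, its upper face at 164 mm.
- tip_a (a point): Middle of the end face of post_a's hook arm, 115 mm from the hinge. Press or push short of the lip: fingers caught on it lift the arm again.
- tip_b (a point): The same point of post_b's hook. Press or push short of the lip: fingers caught on it lift the arm again.
- panel: Wooden bird box front, 120 wide (local y) x 12 thick (x) x 150 high (z), about 0.12 kg, same front and back. Origin: middle of its lower edge. Through it a hole 40 wide x 44 high, centred in the width, its upper edge 40 mm below the panel's top. It starts hanging square on post_a's hook, 70 mm out from the hinge, lower edge 54 mm up.
- panel_slot (a point): Middle of the upper edge of the panel's entrance hole, 110 mm above its lower edge; when hung, it rests on the hook arm's upper face.
- jar: Empty open glass jar, 72 across, 100 high; origin under its centre. Not to be moved.
- drill: Steel hand drill lying down, 320 long, 72 high at its crank knob; origin under its gear wheel. Not to be moved.
- clamp: Black plastic clamp lying flat, 215 long, 22 high; origin under its frame. Not to be moved.
- screwdriver: Screwdriver lying down, 190 long; origin under its middle. Not to be moved.
- tape: Grey tape measure, 70 x 70 x 36; origin under its middle. Not to be moved.
- glue: White plastic glue bottle, 56 across, 150 high; origin under its centre. Not to be moved.
Mind the look-alikes: they are no part of the job. What is shaped like the panel but white is not meant.

How it is judged:
On the way, in this order (a step that is already met when the one before it is completed fails the run):
1. post_b's hook is down on its stop and pressed so that the rubber gives by more than 0.03 rad (value of joint hook_b above 1.5 rad and value of joint stop_b above 0.03 rad), for 0.1 s.
2. the panel hangs by its hole on post_b's unfolded hook, let go (x of panel_slot in the frame of post_b between -0.165 and -0.062 m and y of panel_slot in the frame of post_b between -0.022 and 0.022 m and z of panel_slot in the frame of post_b between 0.152 and 0.176 m and angle between panel's own z axis and vertical below 0.2 rad and value of joint hook_b above 1.5 rad and contact force between panel and post_b above 0.3 N and contact force between the fingers and panel below 0.1 N and linear speed of panel below 0.05 m/s), for 0.3 s.
3. post_a's emptied hook is folded up flat (value of joint hook_a below 0.08 rad), for 0.2 s.
At the end, for the whole second after the job is handed in: The panel hangs free and still by its hole on post_b's hook (hole's edge within 12 mm of the arm's level, 14 to 117 mm out from the hinge, within 22 mm sideways, upright to 0.2 rad, square to 0.3 rad); that hook stays above 1.5 rad; post_a's hook is below 0.08 rad (all of step 2 and value of joint hook_a below 0.08 rad and angle between the x axis of panel and the x axis of post_b, either way round below 0.3 rad); the robot touches nothing.
It fails at once if a rubber stop is crushed (given by more than 0.2 rad) (value of joint any of stop_a, stop_b above 0.2 rad).
It fails at once if another thing on the bench is moved by more than 30 mm or knocked over (distance of any of jar, drill, clamp, screwdriver, tape, glue from where it was at the start of the episode above 0.03 m or angle between any of jar, glue's own z axis and vertical above 0.5 rad).
It also fails if it takes over 69 s, if anything falls off the work surface, if the arm or the gripper's body presses on something with over 40 N, if the wrist force passes 120 N, or if a joint passes its speed limit or range.

## Robot

A 6-joint arm with a two-finger parallel gripper is mounted at the origin on the work surface. World frame = base frame: x ahead of the robot, y to its left, z up, the work surface at z = 0. Lengths are in m, angles in rad, forces in N, time in s.
With the tool pointing down it reaches from about 0.35 to 0.85 m from the base axis. Payload 8.1 kg.
Tool frame: the origin (TCP) lies between the finger pads; the fingertips stand 11 mm ahead of it and the grasp point (between the pads) lies 8 mm behind it (robot.tips_ahead is the distance from the TCP to the fingertips, in m); z points along the fingers, y is the line along which they close (so a half turn about z gives the same grasp; the last joint's range is limited). The gripper opens to 93 mm and grips with 3 to 60 N. Pads are 15 mm wide; open, the fingers measure 128 mm over their backs; the gripper's body (75 mm by 188 mm) begins 65 mm behind the grasp point.
Start: joints at [1.11, 0.13, 1.488, -0, 1.523, -0.085], TCP at [0.22, 0.558, 0.23] pointing down, gripper open.
Joint ranges: [-2.96, 2.96], [-0.89, 2.26], [0.02, 2.5], [-1.34, 4.48], [0, 2.73], [-2.66, 2.66]. Speed limits (rad/s): [2.39, 2.39, 2.79, 3.14, 3.14, 3.14].

## Interface

Orientations are given as a rotation vector (axis times angle).
In Python, from plant import robot gives the robot as it stands. The module is installed in compiled form; this text tells all that it offers.
- The arm moves only by the tool move_arm, never from a script. Its argument "deltas" is one flat list of numbers, 7 for each row, row after row: the shift along the tool's x, y, z in m, then the turn, a rotation vector about the tool's x, y, z in rad, then the opening, from 0 (shut) to 1 (fully open). A call has 1 to 12 rows; each row is the pose to reach, as a shift and turn from the pose commanded when the call began, along the tool's axes at that moment; what a row does not reach only later rows make up. A row lasts 1/8 s, in which the tool goes at most 62.5 mm and 10.7 degrees, less where a joint would pass 70% of its speed; a pose out of reach is approached as far as the arm can. A call with a gripper value outside its range is refused whole. The fingers move at their own pace and stop on an object; "squeeze" is the grip in N (left out, the last holds). Time passes only in rows, so rows that repeat a pose let the fingers close. It gives the time, the measured TCP pose, the force, the opening and the grip force at its end, in the units of the state.
- robot.read_state(): the state, without advancing time (a new reading comes with each control period).
- robot.read_camera(name): name is "side" or "top" or "wrist"; returns (picture, depth): 400x640x3 uint8, red, green, blue; 400x640 float32, m along the optical axis (not along the pixel's ray), 0 where there is no reading.
- robot.camera_model(name): a dict with "K" (3x3 intrinsics, pixels), "k1" (the pictures are not rectified: a ray, as slopes to the right and down, at radius r is drawn at 1 + k1 r^2 times it, then the intrinsics apply), "R" (3x3) and "t" (3): a world point X has camera coordinates R X + t; the wrist camera has in their place "tool_from_camera" (4x4, takes a point from camera to tool coordinates, whose origin is the TCP and whose axes are the flange's). Camera axes: x right, y down, z forward; pixel columns grow to the right and rows downward; lengths in m; the calibration is good to about 2 mm. A picture is of the moment at which its call begins: read the wrist's pose just before it. camera_model takes no time and is no camera call.
- robot.close_job(): hands the job in; it is judged then, once.
Trained networks look in the newest picture that a camera, given by its name, has taken for a name from the list of things; names that differ only in an ending like _2 or _b are one class to them, and where a whole thing is asked for, a point or a joint stands for the part that bears it (a point fixed in the world has none). Each returns a list of dicts, best first, with "confidence" (0 to 1); they miss things now and then, are a little off and sometimes report something else, mostly with a low value. They report only what shows in the picture. A call takes as long as a camera call. They do not tell look-alikes from the thing itself.
- robot.recognise(camera, label): "uv" ([column, row] in pixels, amid what is visible of it).
The state is a dict: "t": time; "q": joint angles; "dq": joint speeds; "joint_torque": joint torques, N m; "tool_pos": TCP position; "orientation": TCP orientation; "force": force on the tool from outside, world axes, zero at the start; "wrist_torque": the same for the moment, N m; "opening": finger opening in m; "gripper_force": force on a finger pad.
Only numpy, scipy, OpenCV 4.12 (cv2) and the standard library are available. Lean on these libraries where they do the work, as an engineer would, in place of code of your own. Each camera call takes 0.05 s, during which the arm holds its last target. There are 200 camera calls.

## Working session

There is one attempt and no reset: what is moved stays moved. The work goes in short steps, Python scripts to look and compute and a tool call to move; the robot and the scene stay as the last step left them, time stands still between calls to the robot, and variables do not carry over. Pictures are saved under pics/ and viewed, at most 10 in all, crops included, and the job is handed in when it is done.

Besides the shell and the picture viewer there is one more tool, called after ">>>" as name(argument=value, ...) on one line, values as JSON. move_arm: Moves the arm, as the interface text tells. Its arguments: {"type":"object","properties":{"deltas":{"type":"array","items":{"type":"number"}},"squeeze":{"type":"number"}},"required":["deltas"]}

```bash
mkdir -p pics; ls; cat > h.py <<'E'
import numpy as np, cv2
from scipy.spatial.transform import Rotation as Rn
from plant import robot
def cam(name):
    s=robot.read_state(); im,d=robot.read_camera(name); return s,im,d
def world(name,uv,z,s=None):
    m=robot.camera_model(name); K=np.array(m["K"]); uv=np.atleast_2d(np.array(uv,float)); z=np.atleast_1d(z)
    p=cv2.undistortPoints(uv[:,None,:],K,np.array([m["k1"],0,0,0,0.]))[:,0]
    c=np.c_[p*z[:,None],z]
    if "R" in m: return (c-np.array(m["t"]))@np.array(m["R"])
    T=np.array(m["tool_from_camera"]); c=c@T[:3,:3].T+T[:3,3]
    return c@Rn.from_rotvec(s["orientation"]).as_matrix().T+np.array(s["tool_pos"])
def cloud(name,d,s=None):
    v,u=np.nonzero(d>0); return np.c_[u,v],world(name,np.c_[u,v],d[v,u],s)
def save(n,im): cv2.imwrite("pics/"+n+".png",im[:,:,::-1])
E
python3 - <<'E'
from h import *
ims=[]
for n in ["side","top"]:
    s,im,d=cam(n); save(n,im); np.savez(n+".npz",im=im,d=d)
    m=robot.camera_model(n); print(n,-np.array(m["R"]).T@m["t"],np.array(m["R"])[2])
    for l in ["panel","hinge_a","tip_a","panel_slot","post_a","jar","drill","clamp","screwdriver","tape","glue"]:
        for r in robot.recognise(n,l)[:4]:
            u,v=np.round(r["uv"]).astype(int); z=d[v,u]
            print(n,l,(u,v),round(r["confidence"],2),np.round(world(n,(u,v),z)[0],3))
E
```

```text
pics
side [ 0.05880085 -0.70868271  0.74356482] [ 0.52783959  0.64258713 -0.55539819]
side panel (np.int64(295), np.int64(304)) 0.82 [ 0.417 -0.167 -0.002]
side panel (np.int64(337), np.int64(253)) 0.7 [ 0.514 -0.206  0.135]
side panel (np.int64(250), np.int64(184)) 0.46 [0.538 0.231 0.103]
side hinge_a (np.int64(312), np.int64(233)) 0.91 [ 0.518 -0.108  0.131]
side hinge_a (np.int64(248), np.int64(187)) 0.84 [0.53  0.231 0.095]
side tip_a (np.int64(246), np.int64(184)) 0.71 [0.524 0.229 0.109]
side tip_a (np.int64(255), np.int64(152)) 0.59 [0.546 0.192 0.226]
side tip_a (np.int64(347), np.int64(245)) 0.47 [ 0.531 -0.221  0.16 ]
side panel_slot (np.int64(289), np.int64(305)) 0.98 [ 0.403 -0.161 -0.001]
side panel_slot (np.int64(341), np.int64(250)) 0.84 [ 0.632 -0.093  0.001]
side post_a (np.int64(246), np.int64(178)) 0.84 [0.522 0.221 0.135]
side post_a (np.int64(306), np.int64(231)) 0.7 [ 0.505 -0.101  0.14 ]
side jar (np.int64(256), np.int64(262)) 0.74 [ 0.371 -0.08   0.1  ]
side drill (np.int64(386), np.int64(347)) 0.93 [ 0.482 -0.403  0.029]
side drill (np.int64(254), np.int64(1
[... 1224 characters left out ...]
 [ 0.368 -0.209  0.148]
top post_a (np.int64(201), np.int64(234)) 0.9 [0.525 0.225 0.192]
top post_a (np.int64(338), np.int64(231)) 0.85 [ 0.533 -0.089  0.234]
top jar (np.int64(208), np.int64(222)) 0.68 [0.545 0.19  0.271]
top jar (np.int64(317), np.int64(296)) 0.63 [ 0.38  -0.044  0.005]
top drill (np.int64(456), np.int64(262)) 0.86 [ 0.473 -0.411  0.034]
top drill (np.int64(400), np.int64(164)) 0.2 [ 0.735 -0.263  0.037]
top clamp (np.int64(283), np.int64(158)) 0.96 [ 0.756  0.056 -0.   ]
top screwdriver (np.int64(286), np.int64(303)) 0.93 [0.362 0.036 0.027]
top tape (np.int64(400), np.int64(165)) 0.9 [ 0.732 -0.263  0.039]
top glue (np.int64(198), np.int64(164)) 0.86 [0.71  0.263 0.11 ]
```

View pics/side.png

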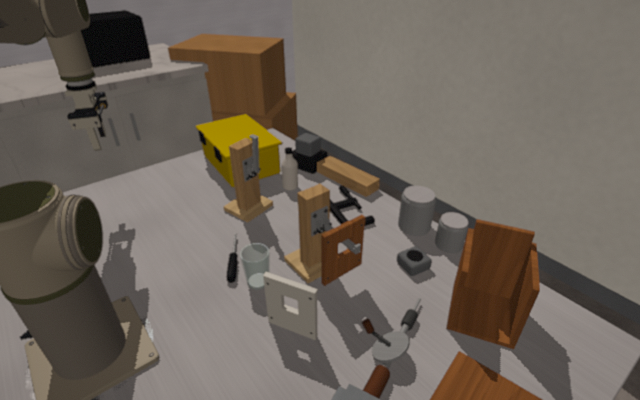

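```bash
python3 - <<'E'
from h import *
P=[];C=[]
for n in ["side","top"]:
    z=np.load(n+".npz"); uv,p=cloud(n,z["d"]); P.append(p);C.append(z["im"][uv[:,1],uv[:,0]])
m=lambda p:np.round(p,3)
p=np.vstack(P)
def rect(q,t):
    q=q[:,:2]; r=cv2.minAreaRect((q*1000).astype(np.float32)); print(t,len(q),r, np.round(np.median(q,0),3))
for nm,lo,hi in [("right",(.45,-.16),(.62,-.02)),("left",(.45,.14),(.62,.34))]:
    for src,pp in zip("ST",P):
        k=np.all((pp[:,:2]>lo)&(pp[:,:2]<hi),1)
        rect(pp[k&(abs(pp[:,2]-.235)<.006)],nm+src+"top")
        rect(pp[k&(abs(pp[:,2]-.018)<.005)],nm+src+"foot")
        q=pp[k&(pp[:,2]>.25)]; print(nm,src,"above",len(q),m(q.mean(0)) if len(q) else "",m(q.max(0)) if len(q) else "")
T=P[1]
k=np.all((T[:,:2]>(.4,-.35))&(T[:,:2]<(.65,-.13)),1)
for z0,z1 in [(.155,.17),(.17,.185),(.185,.2),(.2,.215)]:
    q=T[k&(T[:,2]>z0)&(T[:,2]<z1)]
    if len(q)>3: rect(q,("panelside",z0))
S=P[0]; k=np.all((S[:,:2]>(.4,-.35))&(S[:,:2]<(.65,-.15)),1)&(S[:,2]>.06)
q=S[k]; print(m(q.min(0)),m(q.max(0)))
z=np.load("top.npz"); save("topcrop",cv2.resize(z["im"][130:340,150:480],None,fx=2.4,fy=2.4))
E
```

```text
rightStop 328 ((539.069091796875, -86.83346557617188), (42.32944107055664, 72.05918884277344), 87.62367248535156) [ 0.535 -0.091]
rightSfoot 494 ((512.3799438476562, -81.01742553710938), (111.76986694335938, 67.83511352539062), 88.08773803710938) [ 0.499 -0.095]
right S above 0  
rightTtop 582 ((540.281982421875, -86.30369567871094), (39.77854919433594, 70.2943115234375), 89.96424865722656) [ 0.54  -0.086]
rightTfoot 1036 ((540.2608642578125, -81.45147705078125), (110.03350067138672, 120.31500244140625), 88.92697143554688) [ 0.522 -0.059]
right T above 0  
leftStop 205 ((537.2301635742188, 231.01858520507812), (71.0082015991211, 83.43311309814453), 7.493069171905518) [0.534 0.243]
leftSfoot 455 ((533.6782836914062, 256.394287109375), (122.86170959472656, 112.94287872314453), 14.823461532592773) [0.508 0.228]
left S above 65 [0.548 0.195 0.266] [0.558 0.213 0.275]
leftTtop 591 ((540.9076538085938, 232.6153106689453), (71.45295715332031, 82.32695007324219), 14.43860912322998) [0.537 0.251]
leftTfoot 821 ((535.1655883789062, 256.139892578125), (121.1960220336914, 109.90270233154297), 13.496017456054688) [0.507 0.229]
left T above 79 [0.549 0.198 0.271] [0.558 0.21  0.277]
('panelside', 0.155) 297 ((538.0922241210938, -184.4805908203125), (99.02867126464844, 93.1732406616211), 46.091060638427734) [ 0.538 -0.179]
('panelside', 0.17) 70 ((538.2279663085938, -189.73422241210938), (103.4614486694336, 91.82537841796875), 49.65507507324219) [ 0.532 -0.194]
('panelside', 0.185) 56 ((535.8565673828125, -197.54421997070312), (9.844789505004883, 118.65113830566406), 88.12532043457031) [ 0.54  -0.194]
('panelside', 0.2) 306 ((535.4808959960938, -199.88772583007812), (12.393914222717285, 118.45260620117188), 89.73611450195312) [ 0.535 -0.199]
[ 0.473 -0.251  0.06 ] [ 0.597 -0.151  0.207]
```

View pics/topcrop.png

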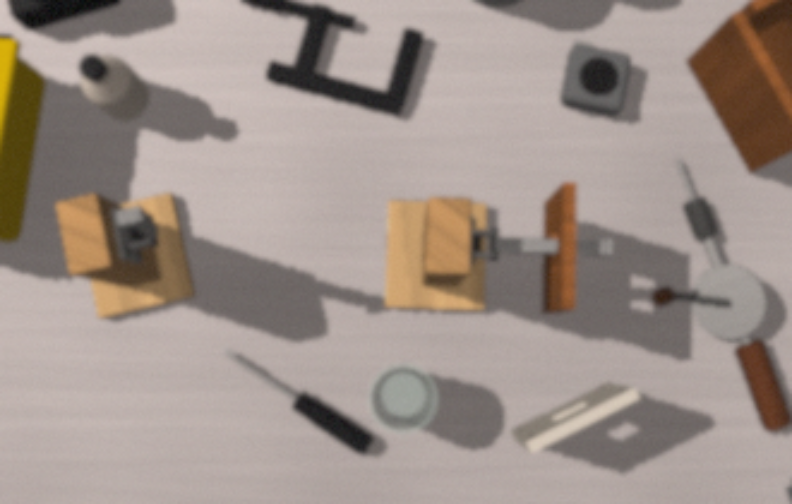

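The side view shows the brown panel hanging at (345,250) and the look-alike white panel standing at (290,305). Two other brown candidates are the bird box at (490,280) and the board at (490,380). The brown panel with a hook through its hole, on the right post, is the one I want, and the top crop confirms this. So post_a is the right post with its hook along -y. post_b is the left post, yawed about 14°, with its hook folded up.

```bash
cat >> h.py <<'E'
def axes(yaw):  # post yaw: returns out (local -x), ly
    return -np.array([np.cos(yaw),np.sin(yaw),0]), np.array([-np.sin(yaw),np.cos(yaw),0])
def toolR(out,phi,flip=1):
    z=np.sin(phi)*out+np.cos(phi)*np.array([0,0,-1.]); x=np.cos(phi)*out+np.sin(phi)*np.array([0,0,1.]); x=x*flip
    return np.c_[x,np.cross(z,x),z]
def rows(targets,op):
    s=robot.read_state(); R0=Rn.from_rotvec(s["orientation"]).as_matrix(); p0=np.array(s["tool_pos"])
    for p,R in targets:
        d=R0.T@(np.array(p)-p0); w=Rn.from_matrix(R0.T@R).as_rotvec()
        print(", ".join(f"{v:.3f}" for v in [*d,*w,op])+",")
E
python3 - <<'E'
from h import *
z=np.load("top.npz"); uv,T=cloud("top",z["d"]); z2=np.load("side.npz"); _,S=cloud("side",z2["d"])
for pp,n in [(T,"T"),(S,"S")]:
    k=np.all((pp[:,:2]>(.45,.14))&(pp[:,:2]<(.62,.34)),1)
    q=pp[k&(abs(pp[:,2]-.235)<.006)]
    for yaw in np.radians([103.5,104.5]):
        out,ly=axes(yaw); c=np.array([.535,.256,0])
        a=(q-c)@out; b=(q-c)@ly
        h=np.histogram(a,np.arange(-.04,.08,.005)); print(n,h[0]); kk=a<.03
        print(np.round([np.percentile(a[kk],1),np.percentile(a[kk],99),np.percentile(b[kk],1),np.percentile(b[kk],99)],3))
    for zz in (.245,.25,.255,.26,.265,.27,.275):
        r=pp[k&(abs(pp[:,2]-zz)<.0025)]
        if len(r): print(zz,len(r),np.round([((r-c)@out).min(),((r-c)@out).max(),np.median((r-c)@ly)],3))
s=robot.read_state(); print(s["t"],s["tool_pos"],Rn.from_rotvec(s["orientation"]).as_matrix().round(2),s["force"])
E
```

```text
T [ 0  0  0  0 14 71 69 67 68 65 70 72 82  4  0  0  0  0  2  1  5  1  0]
[-0.016  0.025 -0.034  0.034]
T [ 0  0  0  0 15 71 67 69 66 65 73 67 89  0  0  0  0  0  2  1  5  1  0]
[-0.016  0.025 -0.034  0.035]
0.245 3 [0.056 0.06  0.007]
0.25 4 [0.055 0.066 0.005]
0.255 4 [0.063 0.067 0.003]
0.26 4 [0.058 0.067 0.006]
0.265 2 [0.067 0.068 0.005]
0.27 19 [ 0.048  0.068 -0.001]
0.275 48 [0.048 0.068 0.001]
S [ 0  0  0  0  2 14 22 16 22 18 20 23 37 12  0  0  0  0  1  3  8  7  0]
[-0.014  0.027 -0.032  0.036]
S [ 0  0  0  0  2 14 23 18 19 20 18 25 36 11  0  0  0  0  1  3  8  7  0]
[-0.015  0.027 -0.032  0.037]
0.245 8 [0.056 0.068 0.006]
0.25 8 [0.058 0.068 0.005]
0.255 11 [0.057 0.07  0.006]
0.26 9 [0.057 0.069 0.005]
0.265 7 [ 0.062  0.07  -0.001]
0.27 12 [0.049 0.071 0.005]
0.275 22 [0.047 0.073 0.   ]
1.2 [0.22019359 0.55813499 0.22961421] [[-0.93  0.37 -0.  ]
 [ 0.37  0.93 -0.  ]
 [-0.   -0.   -1.  ]] [0.49163223 0.29607022 0.42236892]
```

```bash
cat >> h.py <<'E'
yawB=np.radians(104); outB,lyB=axes(yawB); UP=np.array([0,0,1.])
hB=np.array([.536,.2515,0])+.048*outB+.158*UP
yawA=np.radians(90); outA,lyA=axes(yawA); hA=np.array([.540,-.086,0])+.048*outA+.158*UP
def push(h,out,r,th,gap=0,flip=-1,phi=None):
    phi=np.pi/4-th/2 if phi is None else phi
    n=-np.cos(th)*out+np.sin(th)*UP
    R=toolR(out,phi,flip)
    tip=h+r*(np.sin(th)*out+np.cos(th)*UP)+n*(.006+gap+.0075*abs(np.cos(phi+th)))
    return tip-.011*R[:,2],R
E
python3 - <<'E'
from h import *
p,R=push(hB,outB,.088,.1,.01)
s=robot.read_state()
q=p+.10*UP-.05*outB
rows([(q,toolR(outB,.35,-1)),(q,R),(p+.04*UP,R),(p,R)],0)
E
```

```text
-0.394, -0.152, -0.126, 0.166, -0.323, 0.941, 0.000,
-0.394, -0.152, -0.126, 0.349, -0.678, 0.906, 0.000,
-0.423, -0.193, -0.066, 0.349, -0.678, 0.906, 0.000,
-0.423, -0.193, -0.026, 0.349, -0.678, 0.906, 0.000,
```

>>> move_arm(deltas=[-0.06,-0.02,-0.1,0,0,0.15,0,-0.12,-0.04,-0.126,0,0,0.3,0,-0.18,-0.07,-0.126,0.05,-0.1,0.45,0,-0.24,-0.09,-0.126,0.1,-0.2,0.6,0,-0.3,-0.12,-0.126,0.17,-0.32,0.75,0,-0.35,-0.14,-0.126,0.22,-0.45,0.9,0,-0.394,-0.152,-0.126,0.28,-0.55,0.906,0,-0.394,-0.152,-0.126,0.349,-0.678,0.906,0,-0.394,-0.152,-0.126,0.349,-0.678,0.906,0,-0.394,-0.152,-0.126,0.349,-0.678,0.906,0])

```text
t: 2.45
tool_pos: [0.5303, 0.273, 0.3558]
orientation: [1.539, 1.971, -0.59]
force: [-0.3, 0.9, 0.7]
opening: 0.0008
gripper_force: 0.0
```

```bash
python3 - <<'E'
from h import *
p,R=push(hB,outB,.088,.1,.008)
s=robot.read_state(); print(s["t"],s["q"],s["tool_pos"],p,s["force"],s["opening"])
rows([(p+.04*UP,R),(p,R)],0)
_,im,d=cam("wrist"); save("w1",im)
E
```

```text
2.45 [ 0.75212009  0.37986723  1.13856957 -0.67788755  1.94231194  0.35700131] [0.53033016 0.27302076 0.35577696] [0.54337114 0.22193597 0.25561756] [-0.29989106  0.86306171  0.71298644] 0.0007639560954248968
0.001, 0.000, 0.080, 0.001, -0.003, 0.001, 0.000,
0.028, 0.000, 0.110, 0.001, -0.003, 0.001, 0.000,
```

View pics/w1.png

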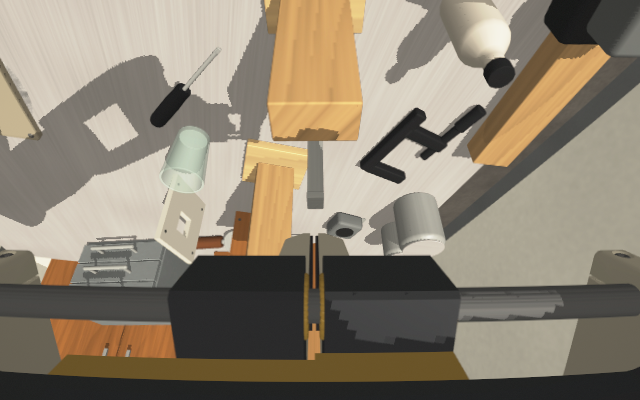

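The wrist view shows post_b's upright at (315,110), its hook end at (315,170) and the fingers in line at column 315. I'll descend behind the arm.

>>> move_arm(deltas=[0.0,0,0.04,0,0,0,0,0.001,0,0.08,0,0,0,0,0.014,0,0.095,0,0,0,0,0.028,0,0.11,0,0,0,0,0.028,0,0.11,0,0,0,0])

```text
t: 3.12
tool_pos: [0.5428, 0.2213, 0.254]
orientation: [1.537, 1.971, -0.594]
force: [0.8, -0.3, -0.2]
opening: 0.0006
gripper_force: 0.0
```

```bash
python3 - <<'E'
from h import *
s=robot.read_state(); print(s["force"],s["tool_pos"])
rows([push(hB,outB,.09,t,0) for t in np.linspace(.2,1.5,11)]+[push(hB,outB,.09,1.57,.004)],0)
E
```

```text
[ 0.8407733  -0.2664906  -0.18443816] [0.54280011 0.22127881 0.25398295]
-0.015, 0.001, 0.010, -0.001, 0.050, 0.002, 0.000,
-0.023, 0.001, 0.019, -0.001, 0.115, 0.002, 0.000,
-0.030, 0.001, 0.030, -0.001, 0.180, 0.002, 0.000,
-0.036, 0.001, 0.041, -0.001, 0.245, 0.002, 0.000,
-0.040, 0.001, 0.053, -0.001, 0.310, 0.002, 0.000,
-0.042, 0.001, 0.065, -0.001, 0.375, 0.002, 0.000,
-0.043, 0.001, 0.078, -0.001, 0.440, 0.002, 0.000,
-0.042, 0.001, 0.090, -0.001, 0.505, 0.002, 0.000,
-0.040, 0.001, 0.102, -0.002, 0.570, 0.002, 0.000,
-0.036, 0.001, 0.114, -0.002, 0.635, 0.002, 0.000,
-0.030, 0.001, 0.125, -0.002, 0.700, 0.002, 0.000,
-0.029, 0.001, 0.127, -0.002, 0.735, 0.002, 0.000,
```

>>> move_arm(deltas=[-0.015,0.001,0.01,0,0.05,0,0,-0.023,0.001,0.019,0,0.115,0,0,-0.03,0.001,0.03,0,0.18,0,0,-0.036,0.001,0.041,0,0.245,0,0,-0.04,0.001,0.053,0,0.31,0,0,-0.042,0.001,0.065,0,0.375,0,0,-0.043,0.001,0.078,0,0.44,0,0])

```text
t: 4.0
tool_pos: [0.5659, 0.1401, 0.2282]
orientation: [1.783, 2.284, -0.259]
force: [-0.1, 0.1, 0.2]
opening: 0.0006
gripper_force: 0.6
```

```bash
python3 - <<'E'
from h import *
s=robot.read_state(); print(s["force"],s["tool_pos"])
rows([push(hB,outB,.09,t,0) for t in np.linspace(1.11,1.5,4)]+[push(hB,outB,.09,1.57,.002)],0)
s,im,d=cam("top"); uv,T=cloud("top",d); k=(abs((T-hB)@lyB)<.012)&((T-hB)@outB>.07)&((T-hB)@outB<.15)&(T[:,2]>.1)
a=np.round(np.c_[(T[k]-hB)@outB,T[k][:,2]],3); print(a[a[:,0].argsort()][-12:].tolist())
E
```

```text
[-0.06871907  0.06311662  0.2128512 ] [0.5659034  0.14007975 0.22823226]
-0.003, -0.002, 0.014, 0.003, 0.062, 0.000, 0.000,
-0.006, -0.002, 0.026, 0.003, 0.127, 0.001, 0.000,
-0.008, -0.002, 0.039, 0.003, 0.192, 0.001, 0.000,
-0.007, -0.002, 0.051, 0.003, 0.257, 0.001, 0.000,
-0.007, -0.002, 0.056, 0.003, 0.292, 0.001, 0.000,
[[0.094, 0.222], [0.094, 0.224], [0.095, 0.227], [0.095, 0.221], [0.095, 0.223], [0.095, 0.221], [0.096, 0.221], [0.096, 0.227], [0.096, 0.221], [0.097, 0.223], [0.097, 0.217], [0.097, 0.224]]
```

>>> move_arm(deltas=[-0.003,-0.002,0.014,0,0.062,0,0,-0.006,-0.002,0.026,0,0.127,0,0,-0.008,-0.002,0.039,0,0.192,0,0,-0.007,-0.002,0.051,0,0.257,0,0,-0.007,-0.002,0.056,0,0.292,0,0,-0.007,-0.002,0.056,0,0.292,0,0])

```text
t: 4.8
tool_pos: [0.569, 0.1164, 0.1752]
orientation: [1.933, 2.473, -0.003]
force: [0.2, 1.0, 0.1]
opening: 0.0003
gripper_force: 0.0
```

```bash
python3 - <<'E'
from h import *
s=robot.read_state(); print(s["force"],s["tool_pos"])
rows([push(hB,outB,.09,1.57,g) for g in (0,-.003,-.006,-.009)],0)
E
```

```text
[0.18310379 1.04398113 0.12580207] [0.56896051 0.11639094 0.17521365]
0.001, 0.001, 0.000, 0.000, 0.003, -0.000, 0.000,
0.001, 0.001, 0.003, 0.000, 0.003, -0.000, 0.000,
0.001, 0.001, 0.006, 0.000, 0.003, -0.000, 0.000,
0.001, 0.001, 0.009, 0.000, 0.003, -0.000, 0.000,
```

>>> move_arm(deltas=[0,0,0.002,0,0,0,0,0,0,0.004,0,0,0,0,0,0,0.004,0,0,0,0])

```text
t: 5.18
tool_pos: [0.5693, 0.1165, 0.172]
orientation: [1.93, 2.472, -0.003]
force: [-0.3, -3.1, 6.5]
opening: 0.0004
gripper_force: 3.1
```

>>> move_arm(deltas=[0,0,0.002,0,0,0,0,0,0,0.004,0,0,0,0,0,0,0.004,0,0,0,0,0,0,0.004,0,0,0,0])

```text
t: 5.68
tool_pos: [0.5697, 0.1166, 0.1689]
orientation: [1.929, 2.472, -0.002]
force: [-2.0, -4.5, 11.5]
opening: 0.0008
gripper_force: 4.9
```

>>> move_arm(deltas=[0,0,0.002,0,0,0,0,0,0,0.002,0,0,0,0,0,0,0.002,0,0,0,0])

```text
t: 6.05
tool_pos: [0.5699, 0.1166, 0.1673]
orientation: [1.929, 2.472, -0.001]
force: [-2.2, -1.9, 11.7]
opening: 0.0008
gripper_force: 5.9
```

>>> move_arm(deltas=[0,0,-0.01,0,0,0,0,0,0,-0.05,0,0,0,0,0,0,-0.1,0,0,0,0,0,0,-0.15,0,0,0,0.2,0,0,-0.2,0,0,0,0.3,0,0,-0.2,0,0,0,0.3])

```text
t: 6.8
tool_pos: [0.57, 0.1179, 0.3706]
orientation: [1.927, 2.469, 0.006]
force: [0.6, 0.3, 0.1]
opening: 0.0252
gripper_force: 0.0
```

```bash
python3 - <<'E'
from h import *
s,im,d=cam("wrist"); print(s["force"],s["tool_pos"],s["opening"])
uv,T=cloud("wrist",d,s); a=(T-hB)@outB; k=(abs((T-hB)@lyB)<.02)&(a>.0)&(a<.13)&(T[:,2]>.13)&(T[:,2]<.2)
for lo in np.arange(0,.13,.01):
    q=T[k&(a>=lo)&(a<lo+.01)]
    if len(q): print(round(lo,2),len(q),np.round([np.median(q[:,2]),q[:,2].max(),np.median((q-hB)@lyB)],3))
save("w2",im)
# panel top from top cam
z=np.load("top.npz"); _,P=cloud("top",z["d"]); z=np.load("side.npz"); _,S=cloud("side",z["d"])
for Q in (P,S):
    q=Q[np.all((Q>(.4,-.28,.2))&(Q<(.65,-.13,.21)),1)]; print(cv2.minAreaRect((q[:,:2]*1000).astype(np.float32)),np.median(q[:,2]))
R=toolR(outA,0,-1)
rows([((.53,.0,.38),R),((.537,-.199,.26),R),((.537,-.199,.184),R)],.4)
E
```

```text
[0.59687539 0.28799773 0.09755723] [0.57004658 0.1179299  0.37061315] 0.025230244709565808
0.0 194 [ 0.164  0.172 -0.001]
0.01 129 [ 0.165  0.166 -0.001]
0.02 129 [ 0.165  0.167 -0.001]
0.03 116 [ 0.165  0.167 -0.001]
0.04 130 [ 0.165  0.167 -0.001]
0.05 117 [ 0.165  0.167 -0.001]
0.06 109 [ 0.165  0.166 -0.001]
0.07 108 [ 0.165  0.167 -0.002]
0.08 107 [ 0.165  0.167 -0.001]
0.09 107 [ 0.165  0.167 -0.002]
0.1 126 [ 0.165  0.176 -0.002]
0.11 59 [ 0.174  0.176 -0.002]
((535.4808959960938, -199.88772583007812), (12.393914222717285, 118.45260620117188), 89.73611450195312) 0.20465155163332327
((534.8333129882812, -201.10508728027344), (15.788908004760742, 120.77144622802734), 88.48592376708984) 0.20441331768753015
-0.105, -0.067, -0.013, 0.005, 0.004, 0.245, 0.400,
-0.299, -0.109, 0.108, 0.005, 0.004, 0.245, 0.400,
-0.299, -0.109, 0.184, 0.005, 0.004, 0.245, 0.400,
```

>>> move_arm(deltas=[-0.05,-0.03,0,0,0,0.1,0.4,-0.105,-0.067,0,0,0,0.2,0.4,-0.16,-0.08,0,0,0,0.245,0.4,-0.21,-0.09,0,0,0,0.245,0.4,-0.26,-0.1,0.02,0.003,0.004,0.245,0.4,-0.299,-0.11,0.07,0.005,0.004,0.245,0.4,-0.299,-0.11,0.1,0.005,0.004,0.245,0.4,-0.299,-0.11,0.1,0.005,0.004,0.245,0.4])

```text
t: 7.85
tool_pos: [0.5317, -0.199, 0.2603]
orientation: [-2.214, -2.211, 0.01]
force: [0.5, 0.2, 1.4]
opening: 0.037
gripper_force: 0.0
```

```bash
python3 - <<'E'
from h import *
s,im,d=cam("wrist"); print(s["force"],s["tool_pos"],s["opening"])
uv,T=cloud("wrist",d,s); q=T[np.all((T>(.4,-.26,.198))&(T<(.65,-.14,.212)),1)]
print(len(q),cv2.minAreaRect((q[:,:2]*1000).astype(np.float32)),np.median(q,0))
save("w3",im)
R=toolR(outA,0,-1)
rows([((.537,-.200,.184),R)],.4)
E
```

```text
[0.49392823 0.16287542 1.35795771] [ 0.53169966 -0.19902188  0.2603404 ] 0.03703476859744606
3483 ((535.623046875, -200.9644775390625), (12.973588943481445, 120.70696258544922), 89.06043243408203) [ 0.53535501 -0.19992686  0.20490009]
-0.001, 0.005, 0.079, -0.009, -0.002, -0.000, 0.400,
```

View pics/w3.png

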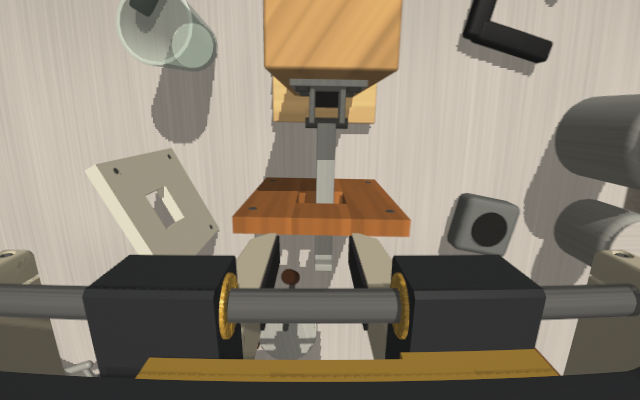

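The wrist view shows the brown panel at (321,210) with the hook through its hole. The fingers at (265,270) and (370,270) close along the panel's width, so I need a quarter turn.

```bash
cat >> h.py <<'E'
def gripR(out,sgn):  # tool down, closing along out
    y=sgn*out; z=-UP; return np.c_[np.cross(y,z),y,z]
E
python3 - <<'E'
from h import *
s=robot.read_state(); print(np.round(s["q"],2))
for g in (1,-1):
    R=gripR(outA,g); rows([((.5355,-.2,.26),R),((.5355,-.2,.1845),R)],.4)
E
```

```text
[-0.45  0.04  1.52 -0.    1.59 -0.45]
-0.001, 0.002, 0.003, -0.009, 0.005, 1.570, 0.400,
-0.001, 0.003, 0.079, -0.009, 0.005, 1.570, 0.400,
-0.001, 0.002, 0.003, -0.005, -0.009, -1.571, 0.400,
-0.001, 0.003, 0.079, -0.005, -0.009, -1.571, 0.400,
```

>>> move_arm(deltas=[0,0.002,0,0,0,0.18,0.4,0,0.002,0,0,0,0.36,0.4,0,0.002,0,0,0,0.54,0.4,0,0.002,0,0,0,0.72,0.4,0,0.002,0,0,0,0.9,0.4,0,0.002,0,0,0,1.08,0.4,0,0.002,0,0,0,1.26,0.4,0,0.002,0,-0.009,0.005,1.44,0.4,-0.001,0.003,0.003,-0.009,0.005,1.57,0.4,-0.001,0.003,0.003,-0.009,0.005,1.57,0.4])

```text
t: 9.15
tool_pos: [0.538, -0.2004, 0.2645]
orientation: [3.138, 0.004, 0.01]
force: [-0.0, -0.1, 1.6]
opening: 0.0369
gripper_force: 0.0
```

```bash
python3 - <<'E'
from h import *
s=robot.read_state(); print(np.round(s["q"],2),s["tool_pos"],s["force"])
R=gripR(outA,1); rows([((.5355,-.2,.1845),R)],.4)
E
```

```text
[-0.45  0.04  1.52 -0.    1.57  1.12] [ 0.53801993 -0.20044467  0.26448167] [-0.03404942 -0.06741051  1.55350398]
-0.003, -0.001, 0.080, 0.003, -0.006, 0.002, 0.400,
```

>>> move_arm(deltas=[-0.002,0,0.03,0,0,0,0.4,-0.003,-0.001,0.06,0,-0.006,0,0.4,-0.003,-0.001,0.08,0,-0.006,0,0.4,-0.003,-0.001,0.08,0,-0.006,0,0.4,-0.003,-0.001,0.08,0,-0.006,0,0,-0.003,-0.001,0.08,0,-0.006,0,0,-0.003,-0.001,0.08,0,-0.006,0,0,-0.003,-0.001,0.08,0,-0.006,0,0], squeeze=25)

```text
t: 10.15
tool_pos: [0.535, -0.2005, 0.1835]
orientation: [3.139, 0.0, -0.001]
force: [0.7, -0.3, 3.8]
opening: 0.0122
gripper_force: 25.0
```

>>> move_arm(deltas=[0,0,-0.01,0,0,0,0,0,0,-0.02,0,0,0,0,0,0,-0.02,0,0,0,0])

```text
t: 10.52
tool_pos: [0.5353, -0.2005, 0.2042]
orientation: [3.138, 0.0, 0.0]
force: [-0.2, -0.5, -1.0]
opening: 0.0115
gripper_force: 25.0
```

```bash
python3 - <<'E'
from h import *
s,im,d=cam("side"); print(s["tool_pos"],s["force"],s["opening"])
save("s2",cv2.resize(im[150:330,220:460],None,fx=3,fy=3))
E
```

```text
[ 0.53534517 -0.20046399  0.20424218] [-0.18066147 -0.48994779 -1.02452541] 0.011538685720450696
```

View pics/s2.png

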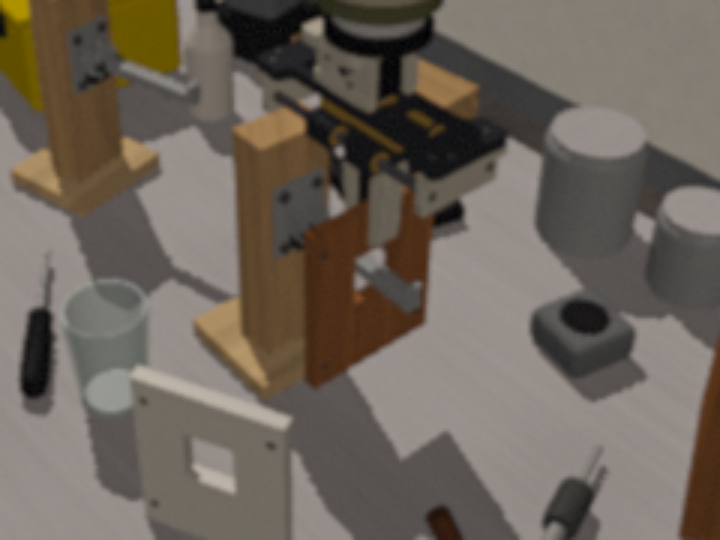

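>>> move_arm(deltas=[0,0.025,0,0,0,0,0,0,0.05,0,0,0,0,0,0,0.075,0,0,0,0,0,0,0.075,-0.05,0,0,0,0,0,0.075,-0.1,0,0,0,0,0,0.075,-0.15,0,0,0,0,0,0.075,-0.205,0,0,0,0,0,0.075,-0.205,0,0,0,0])

```text
t: 11.58
tool_pos: [0.5363, -0.2759, 0.4141]
orientation: [3.134, -0.0, 0.01]
force: [0.4, -0.5, -1.3]
opening: 0.0117
gripper_force: 25.0
```

```bash
python3 - <<'E'
from h import *
s=robot.read_state(); print(np.round(s["q"],2),s["tool_pos"],s["force"],s["opening"])
R=gripR(outB,1); p=hB+.15*outB; z=s["tool_pos"][2]
rows([((p[0],p[1],z),R),((p[0],p[1],.2045),R)],0)
E
```

```text
[-0.56  0.13  1.15 -0.    1.85  1.01] [ 0.53625257 -0.27593555  0.41407328] [ 0.38037485 -0.47024069 -1.33777147] 0.011742662060018502
0.048, -0.335, -0.002, 0.008, -0.005, -0.244, 0.000,
0.046, -0.337, 0.207, 0.008, -0.005, -0.244, 0.000,
```

>>> move_arm(deltas=[0.005,-0.04,-0.002,0,0,-0.03,0,0.015,-0.09,-0.002,0,0,-0.08,0,0.025,-0.15,-0.002,0,0,-0.15,0,0.035,-0.21,-0.002,0,0,-0.2,0,0.04,-0.26,-0.002,0.004,-0.002,-0.244,0,0.045,-0.31,-0.002,0.008,-0.005,-0.244,0,0.048,-0.335,0,0.008,-0.005,-0.244,0,0.048,-0.335,0,0.008,-0.005,-0.244,0,0.047,-0.336,0.05,0.008,-0.005,-0.244,0,0.047,-0.336,0.1,0.008,-0.005,-0.244,0,0.047,-0.336,0.15,0.008,-0.005,-0.244,0,0.047,-0.336,0.15,0.008,-0.005,-0.244,0])

```text
t: 13.08
tool_pos: [0.5784, 0.0596, 0.251]
orientation: [-3.112, -0.38, 0.028]
force: [-0.9, -0.7, -0.0]
opening: 0.0119
gripper_force: 25.0
```

```bash
python3 - <<'E'
from h import *
s=robot.read_state(); print(np.round(s["q"],2),s["tool_pos"],s["force"],s["opening"])
R=gripR(outB,1); p=hB+.15*outB
rows([((p[0],p[1],.2035),R)],0)
_,im,d=cam("top"); uv,T=cloud("top",d)
o=np.array(s["tool_pos"]); k=(np.abs((T-o)@outB)<.03)&(np.abs((T-o)@lyB)<.075)&(np.abs(T[:,2]-o[2]-.02)<.006)
print(k.sum(),cv2.minAreaRect((T[k][:,:2]*1000).astype(np.float32)), [np.round(((T[k]-hB)@lyB).min(),3),np.round(((T[k]-hB)@lyB).max(),3)])
E
```

```text
[0.01 0.09 1.49 0.   1.58 1.34] [0.57837255 0.05960668 0.25104384] [-0.86853444 -0.68985756 -0.04384638] 0.01187786919921165
0.006, 0.002, 0.047, -0.009, 0.017, -0.001, 0.000,
55 ((539.6053466796875, 51.455345153808594), (39.765560150146484, 8.513548851013184), 13.930870056152344) [np.float64(0.025), np.float64(0.065)]
```

>>> move_arm(deltas=[0.006,0.002,0.015,-0.009,0.017,0,0,0.006,0.002,0.035,-0.009,0.017,0,0,0.006,0.002,0.047,-0.009,0.017,0,0,0.006,0.002,0.047,-0.009,0.017,0,0])

```text
t: 13.62
tool_pos: [0.5869, 0.0606, 0.2089]
orientation: [3.117, 0.382, 0.014]
force: [0.0, -1.1, -0.9]
opening: 0.0116
gripper_force: 25.0
```

```bash
python3 - <<'E'
from h import *
R=gripR(outB,1); s=robot.read_state(); print(s["tool_pos"],s["force"])
rows([((hB+a*outB)*[1,1,0]+.2035*UP,R) for a in (.15,.12,.1,.075)],0)
_,im,d=cam("side"); save("s3",cv2.resize(im[110:270,200:400],None,fx=3.5,fy=3.5))
E
```

```text
[0.58693578 0.06064504 0.20892774] [ 0.01160113 -1.0510715  -0.88696511]
-0.003, 0.000, 0.005, 0.002, -0.009, -0.000, 0.000,
-0.003, -0.030, 0.005, 0.002, -0.009, -0.000, 0.000,
-0.003, -0.050, 0.005, 0.002, -0.009, -0.000, 0.000,
-0.003, -0.075, 0.005, 0.002, -0.009, -0.000, 0.000,
```

View pics/s3.png

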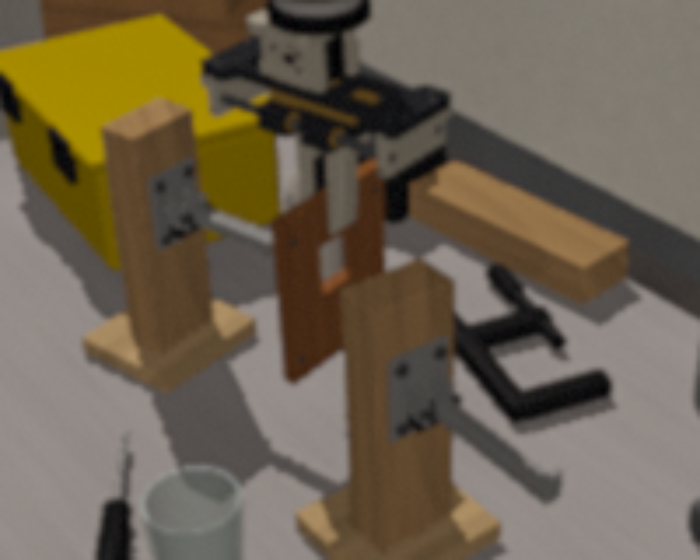

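>>> move_arm(deltas=[-0.003,0,0.004,0.002,-0.009,0,0,-0.003,-0.02,0.004,0.002,-0.009,0,0,-0.003,-0.04,0.004,0.002,-0.009,0,0,-0.003,-0.06,0.004,0.002,-0.009,0,0,-0.003,-0.075,0.004,0.002,-0.009,0,0,-0.003,-0.075,0.004,0.002,-0.009,0,0])

```text
t: 14.42
tool_pos: [0.5662, 0.1343, 0.2058]
orientation: [3.118, 0.386, 0.003]
force: [0.5, -0.3, -0.6]
opening: 0.0116
gripper_force: 25.0
```

```bash
python3 - <<'E'
from h import *
s=robot.read_state(); p=np.array(s["tool_pos"])-hB; print(s["tool_pos"],s["force"],p@outB,p@lyB)
E
```

```text
[0.5662495  0.13429036 0.20579259] [ 0.5455409  -0.27134461 -0.60332788] 0.07304603194419054 -0.000995380073720511
```

>>> move_arm(deltas=[0,0,0.01,0,0,0,0,0,0,0.018,0,0,0,0,0,0,0.0215,0,0,0,0,0,0,0.0215,0,0,0,0])

```text
t: 14.92
tool_pos: [0.5666, 0.1324, 0.1839]
orientation: [3.118, 0.382, 0.002]
force: [0.4, -0.4, -0.4]
opening: 0.0117
gripper_force: 25.0
```

>>> move_arm(deltas=[0,0,0.0015,0,0,0,0,0,0,0.0015,0,0,0,0])

```text
t: 15.18
tool_pos: [0.567, 0.1326, 0.1834]
orientation: [3.118, 0.382, 0.004]
force: [-0.4, -0.8, 2.5]
opening: 0.0121
gripper_force: 25.0
```

Contact. I'll release slowly to a small opening, then lift.

>>> move_arm(deltas=[0,0,0,0,0,0,0.2,0,0,0,0,0,0,0.35,0,0,0,0,0,0,0.35,0,0,0,0,0,0,0.35,0,0,0,0,0,0,0.35,0,0,-0.02,0,0,0,0.35,0,0,-0.05,0,0,0,0.35,0,0,-0.1,0,0,0,0.35,0,0,-0.15,0,0,0,0.35,0,0,-0.2,0,0,0,0.2,0,0,-0.2,0,0,0,0,0,0,-0.2,0,0,0,0])

```text
t: 16.68
tool_pos: [0.5663, 0.1328, 0.3834]
orientation: [3.118, 0.383, 0.004]
force: [-0.7, -0.7, -1.0]
opening: 0.007
gripper_force: 0.0
```

```bash
python3 - <<'E'
from h import *
s,im,d=cam("wrist"); print(np.round(s["q"],2),s["tool_pos"],s["force"],s["opening"])
uv,T=cloud("wrist",d,s); a=(T-hB)@outB;b=(T-hB)@lyB
k=(abs(b)<.08)&(a>.03)&(a<.13)&(T[:,2]>.195)&(T[:,2]<.215)
print(k.sum(),cv2.minAreaRect((T[k][:,:2]*1000).astype(np.float32)),np.median(T[k],0), np.round([np.median(a[k]),b[k].min(),b[k].max()],3))
k=(abs(b)<.006)&(a>.09)&(a<.105)&(T[:,2]>.14)&(T[:,2]<.18); print("arm",k.sum(),np.median(T[k][:,2]))
save("w4",im)
E
```

```text
[ 0.14  0.07  1.28 -0.    1.79  1.47] [0.56632782 0.13280184 0.38342302] [-0.7278726  -0.74743196 -1.00940354] 0.006992760596859679
1314 ((567.321044921875, 133.15826416015625), (120.65379333496094, 11.359040260314941), 14.226658821105957) [0.57259431 0.13400436 0.20460233] [ 0.075 -0.062  0.059]
arm 117 0.16459650155403932
```

View pics/w4.png

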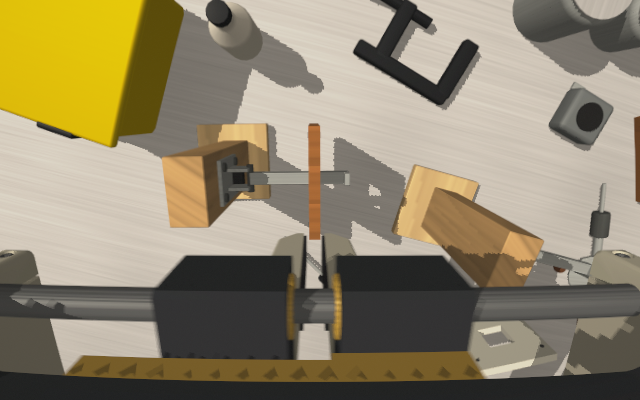

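The panel hangs square on post_b's hook: its top edge is at (315,180) and the arm runs through the hole from (250,178) to (348,178). Next I'll pinch hook_a's arm from the sides and swing it up.

```bash
python3 - <<'E'
from h import *
rows([((.54,-.232,.38),toolR(outA,0,-1)),((.54,-.232,.30),toolR(outA,0,-1))],.45)
E
```

```text
-0.113, 0.348, 0.002, 0.000, -0.000, -1.327, 0.450,
-0.113, 0.348, 0.082, 0.000, -0.000, -1.327, 0.450,
```

>>> move_arm(deltas=[-0.015,0.045,0,0,0,-0.15,0.1,-0.03,0.095,0,0,0,-0.32,0.45,-0.048,0.15,0,0,0,-0.5,0.45,-0.067,0.205,0,0,0,-0.68,0.45,-0.085,0.26,0,0,0,-0.86,0.45,-0.1,0.31,0,0,0,-1.04,0.45,-0.113,0.348,0.02,0,0,-1.2,0.45,-0.113,0.348,0.082,0,0,-1.327,0.45,-0.113,0.348,0.082,0,0,-1.327,0.45,-0.113,0.348,0.082,0,0,-1.327,0.45])

```text
t: 17.98
tool_pos: [0.5413, -0.2319, 0.3023]
orientation: [2.222, 2.218, 0.003]
force: [0.6, 0.2, 0.8]
opening: 0.042
gripper_force: 0.0
```

```bash
python3 - <<'E'
from h import *
s,im,d=cam("wrist"); print(np.round(s["q"],2),s["tool_pos"],s["opening"],s["force"])
uv,T=cloud("wrist",d,s)
k=np.all((T>(.5,-.30,.155))&(T<(.58,-.14,.185)),1)
for y in np.arange(-.26,-.14,.015):
    q=T[k&(abs(T[:,1]-y)<.0075)]
    if len(q): print(round(y,3),len(q),np.round([*np.percentile(q[:,0],[2,98]),np.median(q[:,2]),q[:,1].min()],3))
rows([((.54,-.232,.150),toolR(outA,0,-1))],.45)
E
```

```text
[-0.49  0.08  1.41  0.    1.65 -0.49] [ 0.54131106 -0.23188999  0.30225689] 0.04198595411174168 [0.55317902 0.1752958  0.8163835 ]
-0.245 221 [ 0.531  0.544  0.172 -0.249]
-0.23 242 [ 0.531  0.544  0.165 -0.237]
-0.215 267 [ 0.531  0.545  0.165 -0.222]
-0.2 257 [ 0.531  0.545  0.165 -0.207]
-0.185 286 [ 0.532  0.545  0.165 -0.192]
-0.17 272 [ 0.533  0.546  0.165 -0.177]
-0.155 285 [ 0.533  0.546  0.165 -0.162]
0.000, -0.003, 0.154, 0.005, 0.002, -0.001, 0.450,
```

>>> move_arm(deltas=[0,-0.003,0.05,0,0,0,0.45,0,-0.003,0.1,0,0,0,0.45,0,-0.003,0.14,0,0,0,0.45,0,-0.003,0.154,0,0,0,0.45,0,-0.003,0.154,0,0,0,0.45,0,-0.003,0.154,0,0,0,0,0,-0.003,0.154,0,0,0,0,0,-0.003,0.154,0,0,0,0,0,-0.003,0.154,0,0,0,0], squeeze=20)

```text
t: 19.15
tool_pos: [0.5385, -0.2325, 0.1474]
orientation: [2.22, 2.22, 0.002]
force: [0.3, -0.6, 3.4]
opening: 0.0135
gripper_force: 20.0
```

```bash
python3 - <<'E'
from h import *
s=robot.read_state(); print(s["tool_pos"],s["opening"],s["gripper_force"],s["force"])
g=np.array(s["tool_pos"])+.008*UP; hh=np.array([.5395,-.134,.158]); r=np.linalg.norm((g-hh)[1:]); t0=np.arctan2(-(g-hh)[1],(g-hh)[2]); print(r,t0)
R=toolR(outA,0,-1); T=[]
for t in np.linspace(t0,-.06,14)[1:]:
    c=hh+r*np.array([0,-np.sin(t),np.cos(t)])-.008*UP; c[0]=.5395-.0015*np.sin(t); T.append((c,R))
rows(T,0)
E
```

```text
[ 0.53848477 -0.23249414  0.14737047] 0.013535930226227212 19.999962151050568 [ 0.27008676 -0.56279521  3.39712825]
0.09852923521722562 1.5974872743298427
0.000, -0.000, -0.013, 0.003, 0.000, 0.000, 0.000,
0.003, -0.000, -0.025, 0.003, 0.000, 0.000, 0.000,
0.006, -0.000, -0.037, 0.003, 0.000, 0.000, 0.000,
0.011, -0.000, -0.048, 0.003, 0.000, 0.000, 0.000,
0.018, -0.000, -0.059, 0.003, 0.000, 0.000, 0.000,
0.026, 0.000, -0.069, 0.003, 0.000, 0.000, 0.000,
0.035, 0.000, -0.078, 0.003, 0.000, 0.000, 0.000,
0.045, 0.000, -0.085, 0.003, 0.000, 0.000, 0.000,
0.056, 0.001, -0.091, 0.003, 0.000, 0.000, 0.000,
0.067, 0.001, -0.096, 0.003, 0.000, 0.000, 0.000,
0.079, 0.001, -0.099, 0.003, 0.000, 0.000, 0.000,
0.092, 0.001, -0.101, 0.003, 0.000, 0.000, 0.000,
0.104, 0.001, -0.101, 0.003, 0.000, 0.000, 0.000,
```

>>> move_arm(deltas=[0,0,-0.013,0,0,0,0,0.003,0,-0.025,0,0,0,0,0.006,0,-0.037,0,0,0,0,0.011,0,-0.048,0,0,0,0,0.018,0,-0.059,0,0,0,0,0.026,0,-0.069,0,0,0,0,0.035,0,-0.078,0,0,0,0,0.045,0,-0.085,0,0,0,0])

```text
t: 20.15
tool_pos: [0.5383, -0.1869, 0.2325]
orientation: [2.219, 2.22, 0.002]
force: [3.8, -2.1, -4.9]
opening: 0.0137
gripper_force: 20.0
```

```bash
python3 - <<'E'
from h import *
s=robot.read_state(); print(s["tool_pos"],s["opening"],s["force"])
_,im,d=cam("top"); uv,T=cloud("top",d); k=(abs(T[:,0]-.539)<.012)&(T[:,1]<-.11)&(T[:,1]>-.27)&(T[:,2]>.1)&(T[:,2]<.3)
q=T[k]; print(np.round(q[q[:,1].argsort()][:12,1:],3).tolist())
_,im,d=cam("side"); save("s4",cv2.resize(im[130:330,220:460],None,fx=3,fy=3))
E
```

```text
[ 0.53832166 -0.18694397  0.23246596] 0.013706425229425044 [ 3.81666975 -2.11768066 -4.93052202]
[[-0.136, 0.163], [-0.136, 0.163], [-0.134, 0.161], [-0.134, 0.165], [-0.134, 0.168], [-0.133, 0.174], [-0.132, 0.159], [-0.132, 0.165], [-0.131, 0.165], [-0.131, 0.165], [-0.131, 0.169], [-0.131, 0.171]]
```

View pics/s4.png

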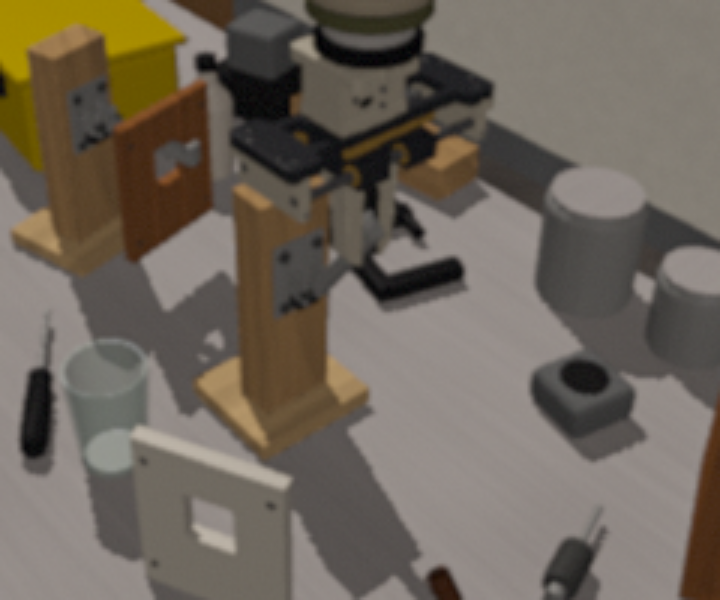

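The hook comes up with the fingers, its arm now at (345,265). I'll continue.

>>> move_arm(deltas=[0.011,0.001,-0.006,0,0,0,0,0.022,0.001,-0.011,0,0,0,0,0.034,0.001,-0.014,0,0,0,0,0.047,0.001,-0.016,0,0,0,0,0.056,0.001,-0.016,0,0,0,0,0.056,0.001,-0.016,0,0,0,0])

```text
t: 21.0
tool_pos: [0.5393, -0.1299, 0.2483]
orientation: [2.218, 2.223, 0.004]
force: [0.0, 1.1, 4.3]
opening: 0.0134
gripper_force: 20.0
```

>>> move_arm(deltas=[0.003,0,0,0,0,0,0,0.003,0,0,0,0,0,0])

```text
t: 21.25
tool_pos: [0.5394, -0.1279, 0.2483]
orientation: [2.22, 2.221, 0.004]
force: [0.6, 0.0, 5.1]
opening: 0.0133
gripper_force: 20.1
```

>>> move_arm(deltas=[0,0,0,0,0,0,0.35,0,0,0,0,0,0,0.35,0,0,0,0,0,0,0.35,0,0,-0.03,0,0,0,0.35,0,0,-0.08,0,0,0,0.35,-0.05,0,-0.12,0,0,0,0.35,-0.1,0,-0.12,0,0,0,0.1,-0.1,0,-0.12,0,0,0,0])

```text
t: 22.25
tool_pos: [0.5384, -0.2314, 0.3673]
orientation: [2.224, 2.217, 0.001]
force: [-0.7, 1.7, -0.4]
opening: 0.0168
gripper_force: 0.0
```

```bash
python3 - <<'E'
from h import *
s=robot.read_state(); print(s["tool_pos"],s["opening"],s["force"])
for n in ("wrist","side","top"):
    s,im,d=cam(n); uv,T=cloud(n,d,s); save("f_"+n,im)
    k=(abs(T[:,0]-.539)<.02)&(T[:,1]<-.11)&(T[:,1]>-.2)
    for z in (.2,.22,.24,.255,.265,.273):
        q=T[k&(abs(T[:,2]-z)<.006)]
        if len(q): print(n,z,len(q),np.round([q[:,1].min(),np.median(q[:,1]),q[:,1].max()],3))
E
```

```text
[ 0.53836499 -0.23136233  0.36734769] 0.016814217203589277 [-0.67957268  1.74480987 -0.39294838]
wrist 0.2 3 [-0.11 -0.11 -0.11]
wrist 0.273 627 [-0.15  -0.139 -0.128]
side 0.2 30 [-0.145 -0.143 -0.11 ]
side 0.22 30 [-0.147 -0.145 -0.136]
side 0.24 32 [-0.149 -0.146 -0.136]
side 0.255 29 [-0.15  -0.148 -0.139]
side 0.265 37 [-0.151 -0.148 -0.133]
side 0.273 58 [-0.151 -0.143 -0.13 ]
top 0.2 12 [-0.142 -0.133 -0.131]
top 0.22 6 [-0.144 -0.137 -0.134]
top 0.24 1 [-0.136 -0.136 -0.136]
top 0.255 1 [-0.146 -0.146 -0.146]
top 0.265 7 [-0.149 -0.138 -0.131]
top 0.273 66 [-0.149 -0.139 -0.129]
```

>>> move_arm(deltas=[0,0.001,0.05,0,0,0,0,0.02,0.001,0.1,0,0,0,0,0.045,0.001,0.112,0,0,0,0,0.065,0.001,0.112,0,0,0,0,0.075,0.001,0.112,0,0,0,0,0.081,0.001,0.112,0,0,0,0,0.084,0.001,0.112,0,0,0,0,0.084,0.001,0.112,0,0,0,0])

```text
t: 23.4
tool_pos: [0.5406, -0.1468, 0.2574]
orientation: [2.218, 2.216, -0.0]
force: [0.6, -9.2, 1.0]
opening: 0.0005
gripper_force: 4.6
```

>>> move_arm(deltas=[0.002,0,0,0,0,0,0,0.002,0,0,0,0,0,0,-0.03,0,0,0,0,0,0,-0.08,0,-0.04,0,0,0,0,-0.1,0,-0.11,0,0,0,0,-0.1,0,-0.11,0,0,0,0])

```text
t: 24.15
tool_pos: [0.5411, -0.2468, 0.3722]
orientation: [2.216, 2.212, 0.006]
force: [0.2, -0.1, 1.0]
opening: 0.0005
gripper_force: 0.0
```

```bash
python3 - <<'E'
from h import *
s=robot.read_state(); print(s["tool_pos"],s["force"])
for n in ("side","top"):
    s,im,d=cam(n); uv,T=cloud(n,d,s); save("g_"+n,im)
    k=(abs(T[:,0]-.539)<.02)&(T[:,1]<-.11)&(T[:,1]>-.2)
    for z in (.2,.22,.24,.255,.265,.273):
        q=T[k&(abs(T[:,2]-z)<.006)]
        if len(q): print(n,z,len(q),np.round([q[:,1].min(),np.median(q[:,1]),q[:,1].max()],3))
    a=(T-hB)@outB;b=(T-hB)@lyB
    k=(abs(b)<.08)&(a>.03)&(a<.11)&(T[:,2]>.195)&(T[:,2]<.215)
    print(n,k.sum(),cv2.minAreaRect((T[k][:,:2]*1000).astype(np.float32)),np.round([np.median(a[k]),b[k].min(),b[k].max(),np.median(T[k][:,2])],3))
E
```

```text
[ 0.54108567 -0.24677555  0.37216737] [ 0.16828323 -0.05247633  1.02749222]
side 0.2 37 [-0.141 -0.139 -0.11 ]
side 0.22 34 [-0.142 -0.139 -0.127]
side 0.24 34 [-0.141 -0.139 -0.128]
side 0.255 37 [-0.141 -0.139 -0.129]
side 0.265 39 [-0.141 -0.138 -0.118]
side 0.273 54 [-0.141 -0.132 -0.117]
side 188 ((566.215087890625, 131.35888671875), (119.68800354003906, 15.219429969787598), 13.678702354431152) [ 0.079 -0.06   0.06   0.203]
top 0.2 7 [-0.138 -0.131 -0.128]
top 0.22 5 [-0.138 -0.133 -0.129]
top 0.24 3 [-0.134 -0.132 -0.128]
top 0.255 2 [-0.137 -0.133 -0.128]
top 0.265 6 [-0.138 -0.132 -0.119]
top 0.273 69 [-0.14  -0.129 -0.118]
top 311 ((567.0872802734375, 132.764892578125), (121.02373504638672, 12.7565279006958), 14.176806449890137) [ 0.075 -0.062  0.059  0.204]
```

The hook is now vertical against its stop, and the panel still hangs square. Handing in.

```bash
python3 -c "
from plant import robot
print(robot.close_job())"
```

```text
the job is handed in; nothing more can be done
None
```

I handed the job in at about 24 s and got no verdict back. By my measurements, post_b's hook was pressed until its stop gave about 0.09 rad, the panel hangs square on that hook, and post_a's hook is folded flat against its stop.

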